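# Open the filler of a bench cooling unit

### The job

Get the bench cooling unit ready for topping up: on its filler cap, swing the hinged steel locking tab fully upright, then unscrew the cap a quarter turn anticlockwise and lift it off. Stand the cap right way up on the floor of the steel drip tray, setting it down rather than dropping it, and leave everything else on the bench where it is.

Things in the scene. Friction and masses are not known exactly. Their poses are not given: they have to be found in the camera images.
- cooler: bench liquid-cooling unit: grey sheet-metal box, cannot be moved, 210 (x) x 250 (y) x 135 mm high; origin under its centre, x axis to its back, y to its left, z up. Display and hose couplings on its front (-x) face, flush fan grille in its top. The filler neck with the cap stands on its top, its axis at x -30, y +45 mm.
- cooler_seat (a point): point on the filler neck's axis, 145 mm above the bench (10 mm above the box's top), axes as the unit's. While the cap is screwed shut, the cap's origin lies here and its axes are parallel to these. The neck's rim is 16 mm higher; its two ears measure 69 mm across.
- cooler_bracket (a point): middle of the lock bracket's slot, 43 mm above the box's top, 49.5 mm from the neck's axis on the unit's -x side. The bracket is two fixed aluminium posts either side of the slot, 28 mm wide over both, on a foot 34 mm wide. While the tab lies flat, its tongue stands 8 mm deep in the slot and the cap cannot turn.
- cap: loose round black filler cap, 84 mm diameter, 35 mm from lower edge to flat top, 0.2 to 0.3 kg with its tab; origin at the centre of its lower edge, z up its axis. Bayonet (lug) screw cap: once the tab is up it turns anticlockwise seen from above; its lugs leave the neck's ears after about 60 degrees, a stop comes at about 118; 90 is right. Then it lifts straight off.
- cap_top (a point): centre of the cap's flat top, 35 mm above its origin, axes as the cap's. Inside the cap a sprung seal (about 6 N) presses it up against the neck's ears, so it turns with friction (about 0.2 N m) and rises about 5 mm by itself when the lugs come free.
- tab (a joint): steel locking tab hinged on the cap, rad: 0 flat on the cap, 1.57 upright, 1.75 at its stop; stiff hinge (0.035 N m), stays where left. Hinge line along the cap's y axis, across the cap's axis, 41 mm above its origin. Tab 36 mm wide (y), 9 mm thick (12 at the tip), reaching 67 mm from the hinge to the cap's -x side: it overhangs the cap's edge by 25 mm.
- tab_grip (a point): point on the tab's centre line at mid-thickness, 54 mm from the hinge, turning with the tab. Here its two straight sides can be pinched from above (36 mm); it pivots between the pads as it is lifted round its hinge, and the same hold can turn and carry the cap. Free air beside it for 40 mm below. Under the tab a tongue 12 mm wide, 12 mm long stands 45 to 52 mm from the hinge.
- tray: shallow plain steel drip tray, 170 (x) x 230 (y) x 22 mm high, walls and floor 3 mm, 0.6 kg, loose, empty; origin under its centre.
- screwdriver: bystander: screwdriver, 180 mm, lying on the bench between the unit and the tray; origin under its middle.
- wash_bottle: bystander: white solvent bottle with thin spout, 64 mm diameter, 165 mm tall, standing; origin under its centre.
- multimeter: bystander: digital multimeter, 85 x 180 x 46 mm, lying flat; origin under its centre.
- organiser: bystander: grey compartment box full of small parts, 140 x 200 x 43 mm; origin under its centre.
- solder_spool: bystander: solder spool, 66 mm diameter, 58 mm tall, standing on its flange; origin under its centre.
- coolant_bottle: bystander: white coolant bottle, 84 mm diameter, 215 mm tall, with a plain screw cap and no tab; origin under its centre.
- funnel: bystander: grey funnel standing upside down, 110 mm diameter, 115 mm tall; origin under its centre.
Mind the look-alikes: they are no part of the job. What is shaped like the cap but pink or purple is not meant.

How it is judged (in metres and radians):
On the way, in this order (a step that is already met when the one before it is completed fails the run):
1. the tab is swung upright (over 1.2 rad) while the cap is still in place and not yet turned (within 0.3 rad) (value of joint tab above 1.2 rad and angle between the x axis of cap and the x axis of cooler, either way round below 0.3 rad and horizontal distance between cap and cooler_seat below 0.008 m and z of cap in the frame of cooler_seat below 0.012 m), for 0.2 s.
2. the cap is unscrewed by more than 0.9 rad while it still sits on the neck (within 12 mm of its height, 8 mm sideways) (angle between the x axis of cap and the x axis of cooler, either way round above 0.9 rad and horizontal distance between cap and cooler_seat below 0.008 m and z of cap in the frame of cooler_seat below 0.012 m), for 0.1 s.
At the end, for the whole second after the job is handed in: The cap stands right way up (within 0.1 rad) flat on the tray's floor (its lower edge 0 to 7 mm above the tray's underside), its centre within 45 mm (tray x) and 75 mm (tray y) of the tray's centre, at rest (under 20 mm/s); the tray lies on the bench (x of cap in the frame of tray between -0.045 and 0.045 m and y of cap in the frame of tray between -0.075 and 0.075 m and z of cap in the frame of tray between -0.001 and 0.007 m and angle between cap's own z axis and vertical below 0.1 rad and linear speed of cap below 0.02 m/s and height (world z) of tray below 0.004 m); the robot touches nothing.
It fails at once if the cap is dropped: it falls free, touching nothing, with its lower edge over 15 mm above the bench and more than 60 mm from the neck's axis (contact force between cap and anything else below 0.01 N and height (world z) of cap above 0.015 m and horizontal distance between cap and cooler_seat above 0.06 m).
It fails at once if the tray or a bystander is shifted by more than 40 mm (distance of any of tray, screwdriver, wash_bottle, multimeter, organiser, solder_spool, coolant_bottle, funnel from where it was at the start of the episode above 0.04 m).
It also fails if it takes over 54 s, if anything falls off the work surface, if the arm or the gripper's body presses on something with over 40 N, if the wrist force passes 120 N, or if a joint passes its speed limit or range.

### The arm

A 6-joint arm with a two-finger parallel gripper is mounted at the origin on the work surface. World frame = base frame: x ahead of the robot, y to its left, z up, the work surface at z = 0. Lengths are in mm, angles in rad, forces in N, time in s.
With the tool pointing down it reaches from about 275 to 850 mm from the base axis. Payload 5.2 kg.
Tool frame: the origin (TCP) lies on the centre line of the jaws, within the pads' length; the fingertips stand 22 mm ahead of it and the grasp point (between the pads) lies 3 mm ahead of it (bot.tips_ahead is the distance from the TCP to the fingertips, in mm); z points along the fingers, y is the line along which they close (so a half turn about z gives the same grasp; the last joint's range is limited). The gripper opens to 85 mm and grips with 20 to 120 N. Pads are 22 mm wide; open, the fingers measure 114 mm over their backs; the gripper's body (76 mm by 85 mm) begins 54 mm behind the grasp point. The pads swing forward as they close: fully open they stand 13 mm farther back than shut.
Start: joints at [-1.409, 0.259, 1.535, -0, 1.348, -0.203], TCP at [196.24, -513.804, 253.31] pointing down, gripper open.
Joint ranges: [-3.14, 3.14], [-0.91, 2.08], [0.19, 2.58], [-1.22, 4.36], [0.22, 2.71], [-3.12, 3.12]. Speed limits (rad/s): [2.57, 2.57, 3.14, 3.14, 3.14, 3.14].

### API

Orientations are given as a rotation vector (axis times angle).
In Python, from cell import bot, cams, spotter gives the robot as it stands. The module is installed in compiled form; this text tells all that it offers.
- The arm moves only by the tool send_rows, never from a script. Its argument "deltas" is a list of rows, each a list of 2 entries, a list of its own where there are three numbers: the shift along the tool's x, y, z normalised to -1 to 1, where 1 is 200 mm, then the turn, a rotation vector about the tool's x, y, z normalised to -1 to 1, where 1 is pi/2 rad. A call has 1 to 5 rows; each row shifts and turns the commanded pose from where the row before left it, along the tool's axes as they then stand; what a row does not reach is not made up. A row lasts 1/8 s, in which the tool goes at most 62.5 mm and 10.7 degrees, less where a joint would pass 70% of its speed; a pose out of reach is approached as far as the arm can. A call with a number of a shift or a turn outside -1 to 1 is refused whole. A call with a gripper value outside its range is refused whole. "hand" is the opening, from -1 (shut) to 1 (fully open), set as the call begins (left out, the last holds). The fingers move at their own pace and stop on an object; "squeeze" is the grip in N (left out, the last holds). Time passes only in rows, so rows that do not move let the fingers close. It gives the time, the measured TCP pose, the force, the opening and the grip force at its end, in the units of the state.
- bot.read_state(): the state, without advancing time (a new reading comes with each control period).
- cams.grab_frame(name): name is "side" or "top"; returns a dict with "color" (384x512x3 uint8, blue, green, red), "fx", "fy", "cx", "cy" (pixels), "k1" (the pictures are not rectified: a ray, as slopes to the right and down, at radius r is drawn at 1 + k1 r^2 times it, then the intrinsics apply), "R" (3x3) and "t" (3): a world point X has camera coordinates R X + t. Camera axes: x right, y down, z forward; pixel columns grow to the right and rows downward; lengths in mm; the calibration is good to about 2 mm. A picture is of the moment at which its call begins. There is no depth.
- bot.finish_job(): hands the job in; it is judged then, once.
Trained networks look in the newest picture that a camera, given by its name, has taken for a name from the list of things; names that differ only in an ending like _2 or _b are one class to them, and where a whole thing is asked for, a point or a joint stands for the part that bears it (a point fixed in the world has none). Each returns a list of dicts, best first, with "p" (0 to 1); they miss things now and then, are a little off and sometimes report something else, mostly with a low value. They report only what shows in the picture. A call takes as long as a camera call. They do not tell look-alikes from the thing itself.
- spotter.recognise(camera, query): "position" ([row, column] in pixels, amid what is visible of it).
The state is a dict: "clock": time; "joint_pos": joint angles; "qvel": joint speeds; "joint_torque": joint torques, N m; "position": TCP position; "ee_rot": TCP orientation; "contact_force": force on the tool from outside, world axes, zero at the start; "wrist_torque": the same for the moment, N m; "grip_width": finger opening in mm; "gripper_force": force on a finger pad.
Only numpy, scipy, OpenCV 4.12 (cv2) and the standard library are available. Lean on these libraries where they do the work, as an engineer would, in place of code of your own. Each camera call takes 0.05 s, during which the arm holds its last target. There are 200 camera calls.

## Working session

There is one attempt and no reset: what is moved stays moved. The work goes in short steps, Python scripts to look and compute and a tool call to move; the robot and the scene stay as the last step left them, time stands still between calls to the robot, and variables do not carry over. Pictures are saved under pics/ and viewed, at most 10 in all, crops included, and the job is handed in when it is done.

Besides the shell and the picture viewer there is one more tool, called after "Emit:" in YAML: its name, and indented under it one key for each argument. send_rows: Moves the arm, as the interface text tells. Scaled input: -1 to 1 covers 200 mm each way for a shift and pi/2 rad each way for a turn. Its arguments: {"type":"object","properties":{"deltas":{"type":"array"},"hand":{"type":"number"},"squeeze":{"type":"number"}},"required":["deltas"]}

```bash
mkdir -p pics; cat > h.py <<'E'
import numpy as np, cv2
from cell import bot,cams,spotter
from scipy.spatial.transform import Rotation as Ro
def ray(f,rc):
    d=np.array([(rc[1]-f['cx'])/f['fx'],(rc[0]-f['cy'])/f['fy']]);u=d.copy()
    for _ in range(20): u=d/(1+f['k1']*(u@u))
    R=np.array(f['R']);t=np.array(f['t']);v=R.T@np.r_[u,1];return -R.T@t,v/np.linalg.norm(v)
def proj(f,X):
    c=np.array(f['R'])@np.array(X,float)+np.array(f['t']);u=c[:2]/c[2];u=u*(1+f['k1']*(u@u))
    return [round(float(f['fy']*u[1]+f['cy']),1),round(float(f['fx']*u[0]+f['cx']),1)]
def atz(f,rc,z):
    o,v=ray(f,rc);return o+v*(z-o[2])/v[2]
def tri(fa,a,fb,b):
    o1,v1=ray(fa,a);o2,v2=ray(fb,b)
    s=np.linalg.lstsq(np.c_[v1,-v2],o2-o1,rcond=None)[0]
    p,q=o1+s[0]*v1,o2+s[1]*v2;return (p+q)/2,np.linalg.norm(p-q)
E
python3 - <<'E'
from h import *
import pickle
F={n:cams.grab_frame(n) for n in('top','side')}
pickle.dump(F,open('f0.pkl','wb'))
for n in F:
    f=F[n];cv2.imwrite(f'pics/{n}0.png',cv2.resize(f['color'],None,fx=1.5,fy=1.5))
    print(n,f['fx'],f['k1'],-np.array(f['R']).T@f['t'])
    for q in['cooler','cap','tab','tray','screwdriver','wash_bottle','coolant_bottle','funnel','tab_grip','cap_top']:
        print(q,[(np.round(d['position'],0).tolist(),round(d['p'],2)) for d in spotter.recognise(n,q)[:4]])
print(bot.read_state())
E
```

```text
top 354.77435488318883 -0.04989004548394323 [ 388.92750893   49.29147646 1335.97532002]
cooler [([192.0, 204.0], 0.65)]
cap [([251.0, 95.0], 0.96), ([196.0, 180.0], 0.94), ([266.0, 221.0], 0.77), ([260.0, 304.0], 0.77)]
tab [([201.0, 177.0], 0.8), ([264.0, 301.0], 0.7), ([264.0, 213.0], 0.66), ([253.0, 100.0], 0.51)]
tray [([190.0, 328.0], 0.82)]
screwdriver [([246.0, 268.0], 0.74)]
wash_bottle [([169.0, 270.0], 0.81), ([196.0, 180.0], 0.19)]
coolant_bottle [([192.0, 123.0], 0.94)]
funnel [([134.0, 261.0], 0.66)]
tab_grip [([261.0, 213.0], 0.69), ([252.0, 101.0], 0.66), ([264.0, 301.0], 0.65), ([207.0, 179.0], 0.56)]
cap_top [([250.0, 98.0], 0.96), ([261.0, 305.0], 0.76), ([194.0, 179.0], 0.73), ([265.0, 221.0], 0.55)]
side 370.4374162428373 -0.03345370728338052 [ 158.26717944  802.23746346 1166.20746294]
cooler [([242.0, 232.0], 0.67)]
cap [([240.0, 218.0], 0.82), ([269.0, 295.0], 0.78), ([201.0, 326.0], 0.73), ([247.0, 220.0], 0.67)]
tab [([268.0, 293.0], 0.78), ([204.0, 326.0], 0.72), ([375.0, 218.0], 0.64), ([240.0, 220.0], 0.48)]
tray [([168.0, 280.0], 0.82)]
screwdriver [([222.
[... 384 characters left out ...]
pos': array([-1.40881211e+00,  2.58573391e-01,  1.53499938e+00, -1.24089363e-05,
        1.34799481e+00, -2.02831592e-01]), 'qvel': array([ 4.84222393e-05,  2.04821175e-03,  1.54299642e-03,  1.95415632e-03,
       -5.56137698e-04, -8.70546825e-04]), 'joint_torque': array([ 9.86086270e-04, -4.45930767e+01, -2.90896207e+01, -2.24368405e-04,
        9.39994425e-04, -3.03645118e-05]), 'position': array([ 196.23018473, -513.80864679,  253.32432201]), 'ee_rot': array([ 3.08944768e+00,  5.69878533e-01, -1.98101410e-05]), 'contact_force': array([-0.29228023,  0.26778597,  0.12015062]), 'wrist_torque': array([0.00266803, 0.07765976, 0.04439291]), 'gripper_force': 0.0, 'grip_width': 85.46700073156083}
```

View pics/top0.png

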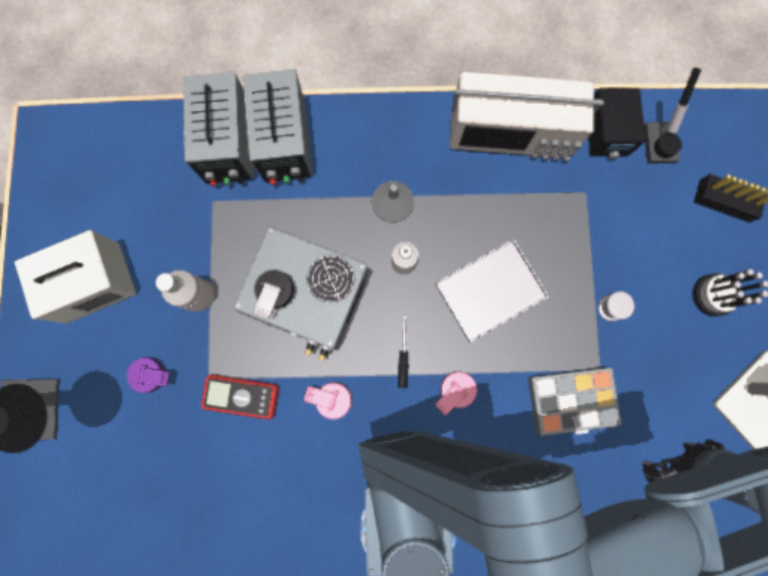

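View pics/side0.png

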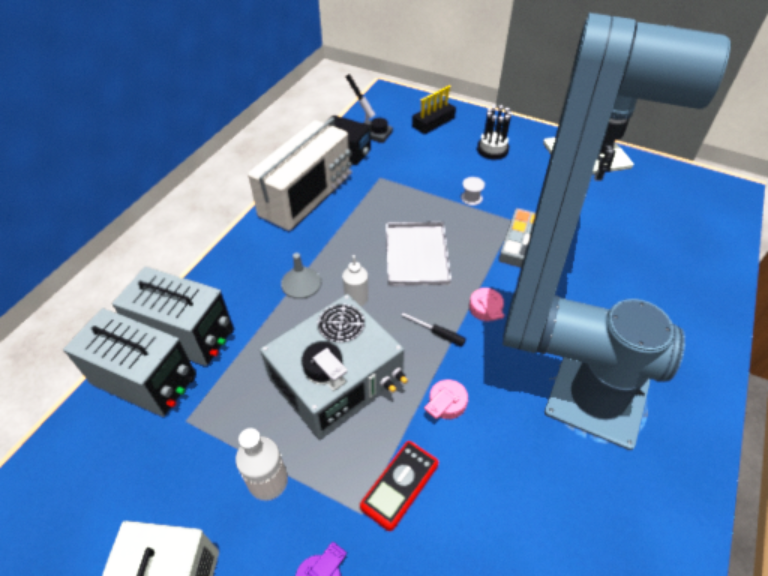

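The top view shows four caps. In native pixels they are black at (193,182) on the cooler, pink at (266,221) and (260,304), and purple at (251,95). Only the black one fits: it is black, steel-tabbed and on the neck. I'll confirm it in one enlarged crop that takes both views.

```bash
python3 - <<'E'
from h import *
import pickle
F=pickle.load(open('f0.pkl','rb'))
a=cv2.resize(F['top']['color'][148:248,150:250],None,fx=4,fy=4,interpolation=cv2.INTER_CUBIC)
b=cv2.resize(F['side']['color'][190:290,172:272],None,fx=4,fy=4,interpolation=cv2.INTER_CUBIC)
cv2.imwrite('pics/crop0.png',np.hstack([a,b]))
E
```

```text
(no output)
```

View pics/crop0.png

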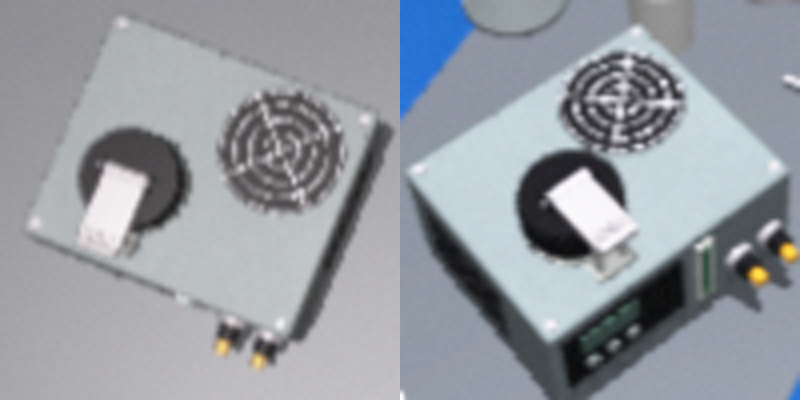

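The crop confirms it: a black cap with a steel tab on the cooler, with the tab lying towards the front-left of the unit. Next I'll triangulate the box corners, tab corners and tray.

```bash
python3 - <<'E'
from h import *
import pickle
from scipy.optimize import least_squares
F=pickle.load(open('f0.pkl','rb'));T,S=F['top'],F['side']
t=lambda u,v:[148+(v+.5)/4-.5,150+(u+.5)/4-.5]
s=lambda u,v:[190+(v+.5)/4-.5,172+(u+.5)/4-.5]
P={'A bl':((117,15),(8,168)),'B br':((381,112),(238,25)),'C fr':((286,340),(388,170)),'D fl':((25,232),(148,342)),
'tipL':((77,242),(202,250)),'tipR':((118,258),(238,230)),'hingeL':((103,163),(148,203)),'hingeR':((152,178),(188,168))}
pts={}
for k,(a,b) in P.items():
    p,e=tri(T,t(*a),S,s(*b));pts[k]=p;print(k,p.round(1),round(e,1))
loc={'A bl':(105,125,135),'B br':(105,-125,135),'C fr':(-105,-125,135),'D fl':(-105,125,135)}
def W(q,l):
    c,n=np.cos(q[2]),np.sin(q[2]);return np.array([q[0]+c*l[0]-n*l[1],q[1]+n*l[0]+c*l[1],l[2]])
tab={'tipL':(-97,63,180),'tipR':(-97,27,180)}
def res(q):
    r=[]
    for k,l in loc.items():
        X=W(q,l);r+=list(np.array(proj(T,X))-t(*P[k][0]))+list(np.array(proj(S,X))-s(*P[k][1]))
    return r
q0=np.r_[np.mean([pts[k] for k in loc],0)[:2],0]
d=pts['A bl']-pts['D fl'];q0[2]=np.arctan2(d[1],d[0])
q=least_squares(res,q0,diff_step=1e-3,x_scale=[10,10,.1],method='lm').x
print('cooler',q,'rms',np.std(res(q)))
print('neck',W(q,(-30,45,145)),'grip',W(q,(-84,45,190)),'tabdir from tips/hinge',
 (pts['hingeL']+pts['hingeR'])/2,(pts['tipL']+pts['tipR'])/2)
# tray from rim corners in top/side (pics /1.5)
def n(u,v): return [(v+.5)/1.5-.5,(u+.5)/1.5-.5]
for a,b in [((516,241),None),((548,296),None),((474,339),None),((437,287),None)]: print('tray top',atz(T,n(*a),22).round(0))
for b in [(386,223),(446,223),(450,284),(391,283)]: print('tray side',atz(S,n(*b),22).round(0))
E
```

```text
A bl [717.5 309.6 138. ] 0.0
B br [627.2  81.2 127.7] 1.0
C fr [433.8 165.6 134.4] 2.6
D fl [531.1 389.9 130.3] 2.5
tipL [514.  329.7 190.4] 0.7
tipR [501.  297.8 182.3] 0.9
hingeL [577.6 309.5 183.9] 3.8
hingeR [564.4 268.5 187. ] 2.2
cooler [ 5.77366322e+02  2.36560441e+02 -4.07450537e-01] rms 0.771710508788751
neck [567.65444421 289.7645706  145.        ] grip [518.07520384 311.16314357 190.        ] tabdir from tips/hinge [571.0233131  289.02515252 185.43784819] [507.51928805 313.7538385  186.38682905]
tray top [ 698. -293.   22.]
tray top [ 556. -365.   22.]
tray top [ 453. -174.   22.]
tray top [585. -88.  22.]
tray side [ 705. -285.   22.]
tray side [ 545. -366.   22.]
tray side [ 443. -149.   22.]
tray side [587. -80.  22.]
```

The points agree with the text: box top at about 133 mm, tab at about 186 mm (145+41), and tip and hinge within 3 mm of the model. The neck is at about (568, 289.5) with yaw -0.407, and the tray centre is at about (572, -226). I'll plan the approach in tool-frame rows.

```bash
cat > plan.py <<'E'
from h import *
def Rd(phi): # tool down, tool y at world angle phi
    y=np.array([np.cos(phi),np.sin(phi),0]);z=np.array([0,0,-1.]);return np.c_[np.cross(y,z),y,z]
def rows(ways,start=None):
    """ways: list of (pos,phi,n)"""
    if start is None:
        s=bot.read_state();p=np.array(s['position']);R=Ro.from_rotvec(s['ee_rot']).as_matrix()
    else: p,R=np.array(start[0],float),Rd(start[1])
    out=[]
    for pos,phi,n in ways:
        p0,R0=p.copy(),R.copy();w=Ro.from_matrix(R0.T@Rd(phi)).as_rotvec()
        for i in range(1,n+1):
            pt=p0+(np.array(pos)-p0)*i/n;Rt=R0@Ro.from_rotvec(w*i/n).as_matrix()
            d=np.round(R.T@(pt-p)/200,3);r=np.round(Ro.from_matrix(R.T@Rt).as_rotvec()/(np.pi/2),3)
            out.append([(d+0).tolist(),(r+0).tolist()])
            p=p+R@d*200;R=R@Ro.from_rotvec(r*np.pi/2).as_matrix()
    for i,o in enumerate(out): print(o,',' if (i+1)%5 else '')
    print('end',p.round(1))
E
python3 - <<'E'
from plan import *
rows([((518.3,310.8,275),1.163,17),((518.3,310.8,275),1.163,1)])
E
```

```text
[[0.175, -0.193, -0.006], [0.0, 0.0, -0.089]] ,
[[0.2, -0.166, -0.007], [0.0, 0.0, -0.088]] ,
[[0.221, -0.138, -0.006], [0.0, 0.0, -0.089]] ,
[[0.239, -0.105, -0.007], [0.0, 0.0, -0.089]] ,
[[0.25, -0.071, -0.006], [0.0, 0.0, -0.089]] 
[[0.258, -0.035, -0.006], [0.0, 0.0, -0.088]] ,
[[0.26, 0.0, -0.007], [0.0, 0.0, -0.089]] ,
[[0.258, 0.037, -0.006], [0.0, 0.0, -0.089]] ,
[[0.25, 0.073, -0.006], [0.0, 0.0, -0.088]] ,
[[0.238, 0.106, -0.007], [0.0, 0.0, -0.089]] 
[[0.221, 0.138, -0.006], [0.0, 0.0, -0.089]] ,
[[0.199, 0.168, -0.007], [0.0, 0.0, -0.089]] ,
[[0.174, 0.193, -0.006], [0.0, 0.0, -0.088]] ,
[[0.145, 0.216, -0.006], [0.0, 0.0, -0.089]] ,
[[0.114, 0.234, -0.007], [0.0, 0.0, -0.089]] 
[[0.081, 0.248, -0.006], [0.0, 0.0, -0.088]] ,
[[0.045, 0.256, -0.007], [0.0, 0.0, -0.089]] ,
[[0.0, 0.0, 0.0], [0.0, 0.0, 0.0]] ,
end [518.3 310.7 275.1]
```

Emit:
send_rows:
  deltas:
    - [[0.175, -0.193, -0.006], [0, 0, -0.089]]
    - [[0.2, -0.166, -0.007], [0, 0, -0.088]]
    - [[0.221, -0.138, -0.006], [0, 0, -0.089]]
    - [[0.239, -0.105, -0.007], [0, 0, -0.089]]
    - [[0.25, -0.071, -0.006], [0, 0, -0.089]]
  hand: 0.5

```text
clock: 1.72
position: [291.3, -269.7, 259.9]
ee_rot: [2.705, 1.596, 0.0]
contact_force: [0.7, 0.2, -0.1]
grip_width: 64.1
gripper_force: 0.0
```

Emit:
send_rows:
  deltas:
    - [[0.258, -0.035, -0.006], [0, 0, -0.088]]
    - [[0.26, 0, -0.007], [0, 0, -0.089]]
    - [[0.258, 0.037, -0.006], [0, 0, -0.089]]
    - [[0.25, 0.073, -0.006], [0, 0, -0.088]]
    - [[0.238, 0.106, -0.007], [0, 0, -0.089]]

```text
clock: 2.35
position: [386.2, -27.1, 266.6]
ee_rot: [1.998, 2.423, 0.001]
contact_force: [1.6, -0.6, -0.8]
grip_width: 64.0
gripper_force: 0.0
```

Emit:
send_rows:
  deltas:
    - [[0.221, 0.138, -0.006], [0, 0, -0.089]]
    - [[0.199, 0.168, -0.007], [0, 0, -0.089]]
    - [[0.174, 0.193, -0.006], [0, 0, -0.088]]
    - [[0.145, 0.216, -0.006], [0, 0, -0.089]]
    - [[0.114, 0.234, -0.007], [0, 0, -0.089]]

```text
clock: 2.98
position: [480.9, 215.5, 272.7]
ee_rot: [1.049, 2.961, 0.0]
contact_force: [0.8, 0.6, -0.0]
grip_width: 63.9
gripper_force: 0.0
```

Emit:
send_rows:
  deltas:
    - [[0.081, 0.248, -0.006], [0, 0, -0.088]]
    - [[0.045, 0.256, -0.007], [0, 0, -0.089]]
    - [[0, 0, 0], [0, 0, 0]]
    - [[0, 0, 0], [0, 0, 0]]

```text
clock: 3.48
position: [517.9, 310.5, 274.6]
ee_rot: [-0.637, -3.075, 0.002]
contact_force: [0.0, -0.3, -0.2]
grip_width: 64.1
gripper_force: 0.0
```

```bash
python3 - <<'E'
from plan import *
s=bot.read_state();print(s['position'],s['joint_pos'],s['grip_width'],s['contact_force'])
rows([((518.3,310.8,188),1.163,4)])
F={n:cams.grab_frame(n) for n in('top','side')}
a=cv2.resize(F['top']['color'][148:248,150:250],None,fx=4,fy=4,interpolation=cv2.INTER_CUBIC)
b=cv2.resize(F['side']['color'][190:290,172:272],None,fx=4,fy=4,interpolation=cv2.INTER_CUBIC)
cv2.imwrite('pics/crop1.png',np.hstack([a,b]))
E
```

```text
[517.92290809 310.48284406 274.60429926] [ 3.55746318e-01  3.44354243e-01  1.36373568e+00 -4.40161709e-04
  1.43479257e+00 -8.06639681e-01] 64.11738260113012 [ 0.00819964 -0.28731589 -0.16517917]
[[0.0, 0.001, 0.108], [0.0, 0.0, 0.0]] ,
[[-0.001, 0.0, 0.109], [0.0, 0.0, 0.0]] ,
[[0.0, 0.001, 0.108], [-0.001, 0.0, 0.0]] ,
[[0.0, 0.001, 0.108], [0.0, 0.0, 0.0]] ,
end [518.3 310.9 188. ]
```

View pics/crop1.png

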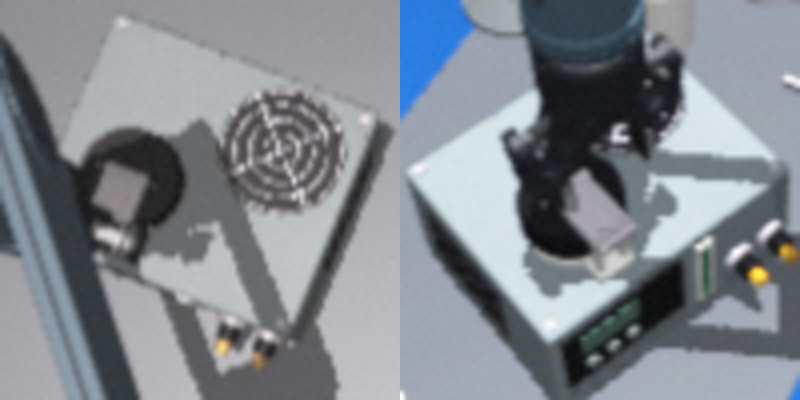

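The jaws are above the tab at about (205,120) in the top crop and straddle it in yaw. I'll descend at modest speed, then close gently.

Emit:
send_rows:
  deltas:
    - [[0, 0.001, 0.14], [0, 0, 0]]
    - [[0, 0.001, 0.14], [0, 0, 0]]
    - [[0, 0, 0.1], [0, 0, 0]]
    - [[0, 0, 0.053], [0, 0, 0]]
    - [[0, 0, 0], [0, 0, 0]]

```text
clock: 4.2
position: [518.3, 310.3, 188.4]
ee_rot: [-0.638, -3.075, 0.001]
contact_force: [-0.2, 0.6, -0.4]
grip_width: 64.0
gripper_force: 0.0
```

Emit:
send_rows:
  deltas:
    - [[0, 0, 0], [0, 0, 0]]
    - [[0, 0, 0], [0, 0, 0]]
    - [[0, 0, 0], [0, 0, 0]]
    - [[0, 0, 0], [0, 0, 0]]
    - [[0, 0, 0], [0, 0, 0]]
  hand: -1
  squeeze: 30

```text
clock: 4.82
position: [518.9, 311.2, 189.0]
ee_rot: [0.636, 3.075, 0.001]
contact_force: [0.7, -0.3, 3.9]
grip_width: 35.3
gripper_force: 34.6
```

```bash
python3 - <<'E'
from plan import *
s=bot.read_state();print({k:np.round(s[k],2) for k in('position','ee_rot','contact_force','wrist_torque','grip_width','gripper_force')})
F={n:cams.grab_frame(n) for n in('side',)}
b=cv2.resize(F['side']['color'][190:290,172:272],None,fx=5,fy=5,interpolation=cv2.INTER_CUBIC)
cv2.imwrite('pics/crop2.png',b)
# arc (hinge at neck 568,289.5 z ~186): from th0 to 1.62
nk=np.array([568,289.5]);u=np.array([-.918,.396])
p0=s['position']
off=p0-np.r_[nk+54*u,186.]
print('off',off)
N=14
rows([(np.r_[nk+54*np.cos(t)*u,186+54*np.sin(t)]+off,1.163,1) for t in np.linspace(0,1.6,N+1)[1:]])
E
```

```text
{'position': array([518.91, 311.2 , 189.03]), 'ee_rot': array([0.64, 3.08, 0.  ]), 'contact_force': array([ 0.72, -0.29,  3.95]), 'wrist_torque': array([-0.16, -0.15, -0.01]), 'grip_width': np.float64(35.3), 'gripper_force': np.float64(34.64)}
off [0.48359481 0.31526716 3.02715494]
[[-0.002, 0.0, -0.031], [0.001, 0.001, 0.0]] ,
[[-0.005, 0.0, -0.031], [0.0, 0.0, 0.0]] ,
[[-0.009, 0.0, -0.029], [0.0, 0.0, 0.0]] ,
[[-0.012, 0.0, -0.029], [0.0, 0.0, 0.0]] ,
[[-0.015, 0.0, -0.026], [0.0, 0.0, 0.0]] 
[[-0.018, 0.0, -0.025], [0.0, 0.0, 0.0]] ,
[[-0.021, 0.0, -0.023], [0.0, 0.0, 0.0]] ,
[[-0.023, 0.0, -0.02], [0.0, 0.0, 0.0]] ,
[[-0.026, 0.0, -0.018], [0.0, 0.0, 0.0]] ,
[[-0.027, 0.0, -0.014], [0.0, 0.0, 0.0]] 
[[-0.029, 0.0, -0.011], [0.0, 0.0, 0.0]] ,
[[-0.029, 0.0, -0.008], [0.0, 0.0, 0.0]] ,
[[-0.031, 0.0, -0.005], [0.0, 0.0, 0.0]] ,
[[-0.031, 0.0, 0.0], [0.0, 0.0, 0.0]] ,
end [570.  289.2 242.9]
```

View pics/crop2.png

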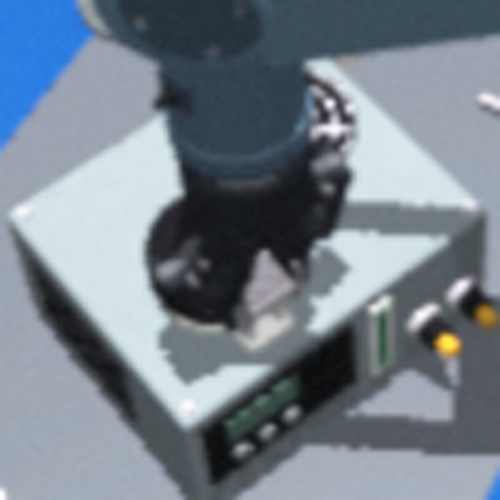

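The jaws hold the tab: width is 35.3 mm, force is small, and the tab shows between the fingers at about (265,280) in the crop. Now I'll swing it up.

Emit:
send_rows:
  deltas:
    - [[-0.002, 0, -0.031], [0, 0, 0]]
    - [[-0.005, 0, -0.031], [0, 0, 0]]
    - [[-0.009, 0, -0.029], [0, 0, 0]]
    - [[-0.012, 0, -0.029], [0, 0, 0]]
    - [[-0.015, 0, -0.026], [0, 0, 0]]

```text
clock: 5.5
position: [525.7, 308.0, 217.5]
ee_rot: [-0.636, -3.075, -0.0]
contact_force: [1.8, 4.8, -8.8]
grip_width: 35.7
gripper_force: 32.9
```

Emit:
send_rows:
  deltas:
    - [[-0.018, 0, -0.025], [0, 0, 0]]
    - [[-0.021, 0, -0.023], [0, 0, 0]]
    - [[-0.023, 0, -0.02], [0, 0, 0]]
    - [[-0.026, 0, -0.018], [0, 0, 0]]
    - [[-0.027, 0, -0.014], [0, 0, 0]]

```text
clock: 6.12
position: [546.3, 299.1, 237.9]
ee_rot: [-0.635, -3.074, -0.001]
contact_force: [-3.7, 6.0, -6.6]
grip_width: 35.5
gripper_force: 31.3
```

Emit:
send_rows:
  deltas:
    - [[-0.029, 0, -0.011], [0, 0, 0]]
    - [[-0.029, 0, -0.008], [0, 0, 0]]
    - [[-0.031, 0, -0.005], [0, 0, 0]]
    - [[-0.024, 0, 0], [0, 0, 0]]
    - [[0, 0, 0], [0, 0, 0]]

```text
clock: 6.75
position: [567.0, 289.8, 243.5]
ee_rot: [-0.636, -3.074, -0.0]
contact_force: [-5.0, 3.7, -0.3]
grip_width: 35.3
gripper_force: 30.0
```

```bash
python3 - <<'E'
from plan import *
s=bot.read_state();print({k:np.round(s[k],2) for k in('position','ee_rot','contact_force','wrist_torque','grip_width','gripper_force')})
F={n:cams.grab_frame(n) for n in('side','top')}
a=cv2.resize(F['side']['color'][170:290,162:282],None,fx=3.3,fy=3.3,interpolation=cv2.INTER_CUBIC)
b=cv2.resize(F['top']['color'][138:258,130:250],None,fx=3.3,fy=3.3,interpolation=cv2.INTER_CUBIC)
cv2.imwrite('pics/crop3.png',np.hstack([b,a]))
E
```

```text
{'position': array([566.98, 289.85, 243.5 ]), 'ee_rot': array([-0.64, -3.07, -0.  ]), 'contact_force': array([-4.99,  3.7 , -0.29]), 'wrist_torque': array([0.85, 0.85, 0.02]), 'grip_width': np.float64(35.27), 'gripper_force': np.float64(30.01)}
```

View pics/crop3.png

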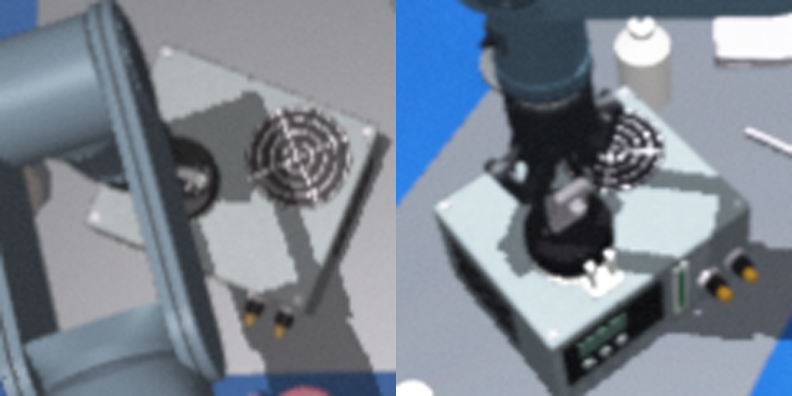

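The tab is upright: it shows at about (570,200) in the side crop, the bracket slot is free, and the TCP is over the neck axis within 1 mm. I'll grip harder, then turn 90° anticlockwise (negative about tool z).

Emit:
send_rows:
  deltas:
    - [[0, 0, 0], [0, 0, 0]]
    - [[0, 0, 0], [0, 0, 0]]
    - [[0, 0, 0], [0, 0, -0.05]]
    - [[0, 0, 0], [0, 0, -0.1]]
    - [[0, 0, 0], [0, 0, -0.1]]
  squeeze: 80

```text
clock: 7.48
position: [566.9, 288.4, 243.8]
ee_rot: [-0.017, -3.139, 0.004]
contact_force: [-5.9, -0.5, 0.9]
grip_width: 34.3
gripper_force: 79.6
```

Emit:
send_rows:
  deltas:
    - [[0, 0, 0], [0, 0, -0.1]]
    - [[0, 0, 0], [0, 0, -0.1]]
    - [[0, 0, 0], [0, 0, -0.1]]
    - [[0, 0, 0], [0, 0, -0.1]]
    - [[0, 0, 0], [0, 0, -0.05]]

```text
clock: 8.1
position: [567.4, 288.5, 244.2]
ee_rot: [1.068, -2.953, 0.002]
contact_force: [-4.3, -0.9, 2.0]
grip_width: 34.0
gripper_force: 79.8
```

Emit:
send_rows:
  deltas:
    - [[0, 0, 0], [0, 0, -0.1]]
    - [[0, 0, 0], [0, 0, -0.1]]
    - [[0, 0, 0], [0, 0, -0.1]]
    - [[0, 0, 0], [0, 0, 0]]
    - [[0, 0, 0], [0, 0, 0]]

```text
clock: 8.72
position: [568.3, 288.7, 243.9]
ee_rot: [-1.721, 2.628, -0.003]
contact_force: [-2.9, -2.7, 5.2]
grip_width: 34.2
gripper_force: 80.1
```

```bash
python3 - <<'E'
from plan import *
s=bot.read_state();print({k:np.round(s[k],2) for k in('joint_pos','position','ee_rot','contact_force','wrist_torque','grip_width','gripper_force')})
R=Ro.from_rotvec(s['ee_rot']).as_matrix();print('phi',np.arctan2(R[1,1],R[0,1]))
F={n:cams.grab_frame(n) for n in('side',)}
a=cv2.resize(F['side']['color'][170:290,162:282],None,fx=4,fy=4,interpolation=cv2.INTER_CUBIC)
cv2.imwrite('pics/crop4.png',a)
E
```

```text
{'joint_pos': array([ 0.3 ,  0.42,  1.32, -0.  ,  1.4 , -2.43]), 'position': array([568.32, 288.7 , 243.95]), 'ee_rot': array([-1.72,  2.63, -0.  ]), 'contact_force': array([-2.91, -2.69,  5.22]), 'wrist_torque': array([-0.58,  0.73, -0.02]), 'grip_width': np.float64(34.24), 'gripper_force': np.float64(80.09)}
phi 2.730212525022254
```

View pics/crop4.png

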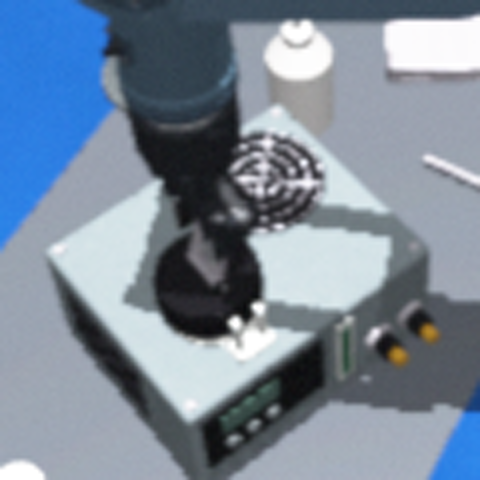

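The cap is turned 90° (tool y went from 1.16 to 2.73 rad) and the tab in the crop has turned with it. Now I'll lift straight up.

Emit:
send_rows:
  deltas:
    - [[0, 0, -0.03], [0, 0, 0]]
    - [[0, 0, -0.05], [0, 0, 0]]
    - [[0, 0, -0.06], [0, 0, 0]]
    - [[0, 0, -0.06], [0, 0, 0]]
    - [[0, 0, -0.06], [0, 0, 0]]

```text
clock: 9.4
position: [568.5, 289.9, 295.7]
ee_rot: [-1.725, 2.624, -0.0]
contact_force: [-0.6, 0.6, -2.2]
grip_width: 33.9
gripper_force: 79.8
```

Emit:
send_rows:
  deltas:
    - [[0, 0, -0.05], [0, 0, 0]]
    - [[0, 0, -0.03], [0, 0, 0]]
    - [[0, 0, 0], [0, 0, 0]]

```text
clock: 9.78
position: [568.4, 289.7, 311.1]
ee_rot: [-1.725, 2.625, -0.0]
contact_force: [0.3, 0.1, -3.0]
grip_width: 33.8
gripper_force: 79.8
```

```bash
python3 - <<'E'
from plan import *
import pickle
s=bot.read_state();print({k:np.round(s[k],2) for k in('joint_pos','position','contact_force','wrist_torque','grip_width','gripper_force')})
F={n:cams.grab_frame(n) for n in('side','top')};pickle.dump(F,open('f1.pkl','wb'))
a=cv2.resize(F['side']['color'][130:290,162:342],None,fx=2.2,fy=2.2,interpolation=cv2.INTER_CUBIC)
b=cv2.resize(F['top']['color'][138:258,230:390],None,fx=2.475,fy=2.935,interpolation=cv2.INTER_CUBIC)[:352]
cv2.imwrite('pics/crop5.png',np.hstack([a,b]))
# transit with yaw following j1 change (~-0.75)
rows([((572,-224,315),2.73-.78,11),((572,-224,315),2.73-.78,1)])
E
```

```text
{'joint_pos': array([ 0.3 ,  0.39,  1.21,  0.  ,  1.54, -2.44]), 'position': array([568.39, 289.67, 311.06]), 'contact_force': array([ 0.33,  0.14, -2.96]), 'wrist_torque': array([ 0.05,  0.01, -0.01]), 'grip_width': np.float64(33.81), 'gripper_force': np.float64(79.84)}
[[0.214, -0.094, -0.002], [0.0, 0.0, 0.045]] ,
[[0.206, -0.109, -0.002], [0.0, 0.0, 0.046]] ,
[[0.198, -0.124, -0.003], [0.0, 0.0, 0.045]] ,
[[0.189, -0.137, -0.002], [0.0, 0.0, 0.045]] ,
[[0.178, -0.151, -0.002], [0.0, 0.0, 0.046]] 
[[0.167, -0.163, -0.002], [0.0, 0.0, 0.045]] ,
[[0.156, -0.174, -0.002], [0.0, 0.0, 0.045]] ,
[[0.142, -0.185, -0.003], [0.0, 0.0, 0.046]] ,
[[0.129, -0.195, -0.002], [0.0, 0.0, 0.045]] ,
[[0.115, -0.203, -0.002], [0.0, 0.0, 0.045]] 
[[0.1, -0.211, -0.002], [0.0, 0.0, 0.046]] ,
[[0.0, 0.0, 0.0], [0.0, 0.0, 0.0]] ,
end [ 572.  -224.1  315. ]
```

View pics/crop5.png

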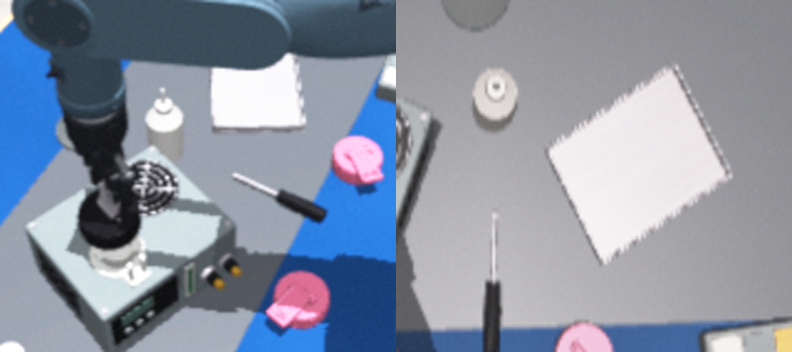

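The cap is off and held level (3 N on the wrist), and the tray is empty and where it was, with its centre at about (194,328) in the top view. I'll carry it over in smaller steps so it doesn't swing on its hinge.

```bash
python3 - <<'E'
from plan import *
print(atz(cams.grab_frame('top'),[194,328.2],22))
w=[((568.5,280,311),2.70,1)]
s=((568.4,289.7,311),2.73)
rows(w+[((572,-216,315),1.98,17),((572,-226,315),1.95,1)])
E
```

```text
[ 571.13517618 -226.33543929   22.        ]
[[0.043, -0.021, -0.005], [0.001, 0.0, 0.021]] ,
[[0.131, -0.063, -0.001], [0.0, 0.0, 0.027]] ,
[[0.129, -0.069, -0.001], [0.0, 0.0, 0.027]] ,
[[0.126, -0.074, -0.001], [0.0, 0.0, 0.027]] ,
[[0.122, -0.079, -0.001], [0.0, 0.0, 0.027]] 
[[0.119, -0.085, -0.001], [0.0, 0.0, 0.027]] ,
[[0.115, -0.089, -0.001], [0.0, 0.0, 0.027]] ,
[[0.112, -0.095, -0.001], [0.0, 0.0, 0.027]] ,
[[0.107, -0.099, -0.001], [0.0, 0.0, 0.027]] ,
[[0.103, -0.103, -0.002], [0.0, 0.0, 0.027]] 
[[0.098, -0.108, -0.001], [0.0, 0.0, 0.027]] ,
[[0.094, -0.111, -0.001], [0.0, 0.0, 0.027]] ,
[[0.089, -0.116, -0.001], [0.0, 0.0, 0.027]] ,
[[0.084, -0.119, -0.001], [0.0, 0.0, 0.027]] ,
[[0.079, -0.123, -0.001], [-0.001, 0.0, 0.027]] 
[[0.073, -0.126, -0.001], [0.0, 0.0, 0.027]] ,
[[0.069, -0.129, -0.001], [0.0, 0.0, 0.027]] ,
[[0.062, -0.132, -0.002], [0.0, 0.0, 0.027]] ,
[[0.02, -0.045, 0.0], [0.0, 0.0, 0.019]] ,
end [ 572.  -225.9  315.1]
```

Emit:
send_rows:
  deltas:
    - [[0.043, -0.021, -0.005], [0, 0, 0.021]]
    - [[0.131, -0.063, -0.001], [0, 0, 0.027]]
    - [[0.129, -0.069, -0.001], [0, 0, 0.027]]
    - [[0.126, -0.074, -0.001], [0, 0, 0.027]]
    - [[0.122, -0.079, -0.001], [0, 0, 0.027]]

```text
clock: 10.55
position: [569.2, 161.8, 312.2]
ee_rot: [1.447, -2.788, 0.0]
contact_force: [0.4, -0.1, -3.0]
grip_width: 34.5
gripper_force: 79.9
```

Emit:
send_rows:
  deltas:
    - [[0.119, -0.085, -0.001], [0, 0, 0.027]]
    - [[0.115, -0.089, -0.001], [0, 0, 0.027]]
    - [[0.112, -0.095, -0.001], [0, 0, 0.027]]
    - [[0.107, -0.099, -0.001], [0, 0, 0.027]]
    - [[0.103, -0.103, -0.002], [0, 0, 0.027]]

```text
clock: 11.18
position: [570.1, 15.8, 313.4]
ee_rot: [1.143, -2.926, 0.0]
contact_force: [0.3, -0.6, -2.8]
grip_width: 34.0
gripper_force: 79.9
```

Emit:
send_rows:
  deltas:
    - [[0.098, -0.108, -0.001], [0, 0, 0.027]]
    - [[0.094, -0.111, -0.001], [0, 0, 0.027]]
    - [[0.089, -0.116, -0.001], [0, 0, 0.027]]
    - [[0.084, -0.119, -0.001], [0, 0, 0.027]]
    - [[0.079, -0.123, -0.001], [0, 0, 0.027]]

```text
clock: 11.8
position: [571.1, -129.9, 314.4]
ee_rot: [0.827, -3.03, -0.0]
contact_force: [-0.5, 0.1, -3.1]
grip_width: 34.2
gripper_force: 79.9
```

Emit:
send_rows:
  deltas:
    - [[0.073, -0.126, -0.001], [0, 0, 0.027]]
    - [[0.069, -0.129, -0.001], [0, 0, 0.027]]
    - [[0.062, -0.132, -0.002], [0, 0, 0.027]]
    - [[0.02, -0.045, 0], [0, 0, 0.019]]
    - [[0, 0, 0], [0, 0, 0]]

```text
clock: 12.42
position: [571.8, -226.2, 315.0]
ee_rot: [0.589, -3.085, -0.001]
contact_force: [-0.2, 0.1, -2.9]
grip_width: 34.3
gripper_force: 80.0
```

```bash
python3 - <<'E'
from plan import *
s=bot.read_state();print({k:np.round(s[k],2) for k in('clock','joint_pos','position','ee_rot','contact_force','wrist_torque','grip_width','gripper_force')})
F={n:cams.grab_frame(n) for n in('side','top')}
a=cv2.resize(F['side']['color'][80:230,230:380],None,fx=2.6,fy=2.6,interpolation=cv2.INTER_CUBIC)
b=cv2.resize(F['top']['color'][120:270,250:400],None,fx=2.6,fy=2.6,interpolation=cv2.INTER_CUBIC)
cv2.imwrite('pics/crop6.png',np.hstack([a,b]))
E
```

```text
{'clock': np.float64(12.42), 'joint_pos': array([-0.56,  0.35,  1.26,  0.  ,  1.53, -2.51]), 'position': array([ 571.83, -226.23,  314.97]), 'ee_rot': array([ 0.59, -3.09, -0.  ]), 'contact_force': array([-0.22,  0.1 , -2.89]), 'wrist_torque': array([-0.01, -0.04,  0.01]), 'grip_width': np.float64(34.26), 'gripper_force': np.float64(80.03)}
```

View pics/crop6.png

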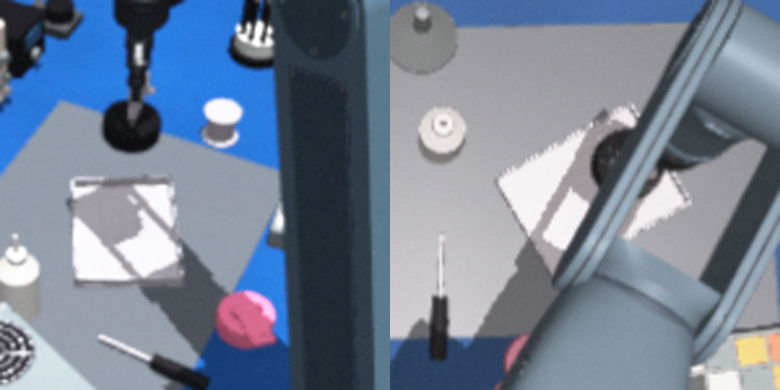

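The cap hangs level over the tray. I'll descend to just above the floor, then lower it until contact.

Emit:
send_rows:
  deltas:
    - [[0, 0, 0.1], [0, 0, 0]]
    - [[0, 0, 0.2], [0, 0, 0]]
    - [[0, 0, 0.2], [0, 0, 0]]
    - [[0, 0, 0.2], [0, 0, 0]]
    - [[0, 0, 0.15], [0, 0, 0]]

```text
clock: 13.15
position: [571.8, -224.0, 143.7]
ee_rot: [0.594, -3.084, -0.002]
contact_force: [0.0, -0.6, -2.5]
grip_width: 34.1
gripper_force: 80.1
```

Emit:
send_rows:
  deltas:
    - [[0, 0, 0.1], [0, 0, 0]]
    - [[0, 0, 0.05], [0, 0, 0]]
    - [[0, 0, 0.02], [0, 0, 0]]
    - [[0, 0, 0], [0, 0, 0]]

```text
clock: 13.65
position: [572.7, -225.8, 112.0]
ee_rot: [-0.592, 3.084, -0.001]
contact_force: [0.4, 0.2, -2.0]
grip_width: 33.7
gripper_force: 80.1
```

Emit:
send_rows:
  deltas:
    - [[0, 0, 0.01], [0, 0, 0]]
    - [[0, 0, 0.01], [0, 0, 0]]
    - [[0, 0, 0], [0, 0, 0]]

```text
clock: 14.02
position: [572.2, -225.9, 107.4]
ee_rot: [-0.591, 3.085, 0.0]
contact_force: [-0.0, 0.5, -3.3]
grip_width: 34.1
gripper_force: 80.1
```

Emit:
send_rows:
  deltas:
    - [[0, 0, 0.01], [0, 0, 0]]
    - [[0, 0, 0.01], [0, 0, 0]]
    - [[0, 0, 0], [0, 0, 0]]

```text
clock: 14.4
position: [572.1, -225.7, 103.0]
ee_rot: [0.592, -3.085, -0.001]
contact_force: [0.1, -0.4, -2.0]
grip_width: 33.8
gripper_force: 80.1
```

Emit:
send_rows:
  deltas:
    - [[0, 0, 0.008], [0, 0, 0]]
    - [[0, 0, 0], [0, 0, 0]]

```text
clock: 14.65
position: [572.5, -225.9, 101.9]
ee_rot: [-0.592, 3.085, -0.0]
contact_force: [0.2, 0.5, -2.0]
grip_width: 34.1
gripper_force: 80.3
```

Emit:
send_rows:
  deltas:
    - [[0, 0, 0.005], [0, 0, 0]]
    - [[0, 0, 0], [0, 0, 0]]

```text
clock: 14.9
position: [572.4, -225.8, 101.7]
ee_rot: [-0.592, 3.085, -0.001]
contact_force: [-1.3, 1.1, 5.6]
grip_width: 34.3
gripper_force: 80.9
```

Contact at TCP 101.7 mm, close to the predicted 101, with 5.6 N upward. I'll release and retreat straight up.

Emit:
send_rows:
  deltas:
    - [[0, 0, 0], [0, 0, 0]]
    - [[0, 0, 0], [0, 0, 0]]
  squeeze: 20

```text
clock: 15.15
position: [572.4, -225.8, 101.7]
ee_rot: [-0.592, 3.085, -0.001]
contact_force: [-2.2, 0.9, 6.3]
grip_width: 34.3
gripper_force: 80.9
```

Emit:
send_rows:
  deltas:
    - [[0, 0, 0], [0, 0, 0]]
    - [[0, 0, 0], [0, 0, 0]]
    - [[0, 0, 0], [0, 0, 0]]
    - [[0, 0, 0], [0, 0, 0]]
  hand: 0.5

```text
clock: 15.65
position: [572.2, -225.9, 100.5]
ee_rot: [0.592, -3.085, -0.0]
contact_force: [-0.1, -0.3, 0.9]
grip_width: 64.0
gripper_force: 0.0
```

Emit:
send_rows:
  deltas:
    - [[0, 0, -0.05], [0, 0, 0]]
    - [[0, 0, -0.15], [0, 0, 0]]
    - [[0, 0, -0.25], [0, 0, 0]]
    - [[0, 0, -0.25], [0, 0, 0]]
    - [[0, 0, -0.25], [0, 0, 0]]

```text
clock: 16.27
position: [572.1, -225.7, 293.3]
ee_rot: [-0.592, 3.085, -0.001]
contact_force: [-0.1, 0.4, 0.3]
grip_width: 63.8
gripper_force: 0.0
```

Emit:
send_rows:
  deltas:
    - [[-0.25, 0, 0], [0, 0, 0]]
    - [[-0.25, 0, 0], [0, 0, 0]]
    - [[-0.25, 0, 0], [0, 0, 0]]
    - [[0, 0, 0], [0, 0, 0]]
    - [[0, 0, 0], [0, 0, 0]]

```text
clock: 16.9
position: [711.2, -170.3, 290.7]
ee_rot: [0.592, -3.084, 0.0]
contact_force: [-0.4, 0.3, -0.3]
grip_width: 64.0
gripper_force: 0.0
```

```bash
python3 - <<'E'
from plan import *
s=bot.read_state();print({k:np.round(s[k],2) for k in('clock','position','contact_force','grip_width')})
F={n:cams.grab_frame(n) for n in('side','top')}
a=cv2.resize(F['side']['color'][80:230,230:380],None,fx=2.6,fy=2.6,interpolation=cv2.INTER_CUBIC)
b=cv2.resize(F['top']['color'][120:270,250:400],None,fx=2.6,fy=2.6,interpolation=cv2.INTER_CUBIC)
cv2.imwrite('pics/crop7.png',np.hstack([a,b]))
E
```

```text
{'clock': np.float64(16.9), 'position': array([ 711.23, -170.32,  290.68]), 'contact_force': array([-0.39,  0.33, -0.33]), 'grip_width': np.float64(63.97)}
```

View pics/crop7.png

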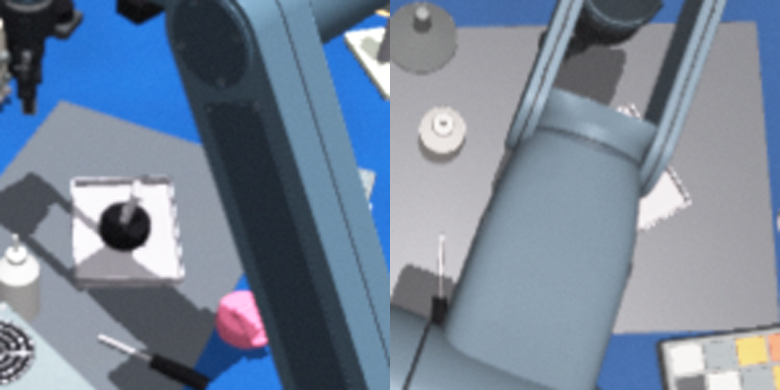

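The cap stands flat in the middle of the tray at about (125,225) in the side crop, tab up. The tray and bystanders haven't moved, and the robot is clear of everything.

```bash
python3 -c "
from cell import bot
print(bot.finish_job())"
```

```text
the job is handed in; nothing more can be done
None
```

The filler cap is unlocked, unscrewed a quarter turn and standing right way up near the middle of the drip tray floor; I handed the job in at about 17 s of the allowed 54 s, and no verdict came back.

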